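# Tip the sample tins down to the pick-up end of their tray

## Robot

A 7-joint arm with a two-finger parallel gripper is mounted at the origin on the work surface. World frame = base frame: x ahead of the robot, y to its left, z up, the work surface at z = 0. Lengths are in m, angles in rad, forces in N, time in s.
With the tool pointing down it reaches from about 0.425 to 0.925 m from the base axis. Payload 6.8 kg.
Tool frame: the origin (TCP) lies between the finger pads; the fingertips stand 22 mm ahead of it and the grasp point (between the pads) lies 3 mm ahead of it; z points along the fingers, y is the line along which they close (so a half turn about z gives the same grasp; the last joint's range is limited). The gripper opens to 88 mm and grips with 3 to 60 N. Pads are 20 mm wide; open, the fingers measure 115 mm over their backs; the gripper's body (75 mm by 178 mm) begins 61 mm behind the grasp point.
Start: joints at [-1.413, 0.477, 0.022, 1.555, -0.011, 1.109, -0.083], TCP at [0.177, 0.651, 0.245] pointing down, gripper open.
Joint ranges: [-2.96, 2.96], [-0.34, 2.1], [-1.41, 1.46], [0.24, 2.44], [-1.37, 4.51], [0.17, 1.92], [-2.96, 2.96]. Speed limits (rad/s): [2.39, 2.39, 3.14, 3.14, 3.14, 3.14, 3.14].

## Interface

Orientations are given as a 3x3 rotation matrix whose columns are the frame's x, y, z axes.
In Python, from workcell import ctrl, cams gives the robot as it stands.
- The arm moves only by the shell command python3 -m jog 'ROWS' [OPENING] [FORCE]. ROWS is a JSON object of lists of equal length, an entry for each row: "slide": the shift along the tool's x, y, z in mm, a list of three; "turn": the turn about the tool's z in rad. A call has 1 to 5 rows; each row is the pose to reach, as a shift and turn from the pose commanded when the call began, along the tool's axes at that moment; what a row does not reach only later rows make up. A row lasts 1/10 s, in which the tool goes at most 50 mm and 8.59 degrees, less where a joint would pass 70% of its speed; a pose out of reach is approached as far as the arm can. A call with a gripper value outside its range is refused whole. OPENING is the opening, from 0 (shut) to 1 (fully open), set as the call begins (- or left out, the last holds). The fingers move at their own pace and stop on an object; FORCE is the grip in N (left out, the last holds). Time passes only in rows, so rows that repeat a pose let the fingers close. It gives the time, the measured TCP pose, the force, the opening and the grip force at its end, in the units of the state.
- ctrl.get_obs(): the state, without advancing time (a new reading comes with each control period).
- cams.capture(name): name is "side" or "top"; returns the picture (420x560x3 uint8, red, green, blue); there is no depth.
- cams.camera_params(name): a dict with "intrinsics" (3x3 intrinsics, pixels), "R" (3x3) and "t" (3): a world point X has camera coordinates R X + t. Camera axes: x right, y down, z forward; pixel columns grow to the right and rows downward; lengths in m; the calibration is good to about 2 mm. A picture is of the moment at which its call begins. camera_params takes no time and is no camera call.
- ctrl.sign_off(): hands the job in; it is judged then, once.
Trained networks look in the newest picture that a camera, given by its name, has taken for a name from the list of things; names that differ only in an ending like _2 or _b are one class to them, and where a whole thing is asked for, a point or a joint stands for the part that bears it (a point fixed in the world has none). Each returns a list of dicts, best first, with "conf" (0 to 1); they miss things now and then, are a little off and sometimes report something else, mostly with a low value. They report only what shows in the picture. A call takes as long as a camera call. They do not tell look-alikes from the thing itself.
- cams.outline_of(camera, query): "mask" (420x560 bool, what is visible of it) and "centre" ([column, row] in pixels, amid what is visible of it).
- cams.mark_of(camera, query): "centre" ([column, row] in pixels: a listed point, or the origin of a listed thing).
The state is a dict: "clock": time; "joint_positions": joint angles; "qd": joint speeds; "joint_efforts": joint torques, N m; "position": TCP position; "ee_rot": TCP orientation; "wrist_force": force on the tool from outside, world axes, zero at the start; "ft_torque": the same for the moment, N m; "finger_gap": finger opening in m; "grip_force": force on a finger pad.
Only numpy, scipy, OpenCV 4.12 (cv2) and the standard library are available. Lean on these libraries where they do the work, as an engineer would, in place of code of your own. Each camera call takes 0.05 s, during which the arm holds its last target. There are 200 camera calls.

## Task

Two steel tipping trays stand on the bench. Tip the one that holds the two round tins by pressing down the lip at its pick-up end (the end with the low, cut-away sides, farther from the robot), all the way to its stop, so that both tins slide down and queue against that end; then let go and leave it tipped. Do not touch the tins with the robot, and leave the other tray, with the square tins, level.

Things in the scene. Friction and masses are not known exactly. Their poses are not given: they have to be found in the camera images.
- pickup_lip (a point): Mid-top of the pick-up lip of the round tins' tray: bare steel, 40 long x 62 wide x 4 mm, beyond the 18 mm high end wall (wall face 20 mm behind this point). x: outward along the tray, y: across, z: normal to tray floor. Seesaw hinge along y, 123 mm behind, 8 mm below. Height 108 mm at start (level), 60 on its stop (0.40 rad). Stiff hinge: stays where left; 3-4 N down on the lip moves it.
- tin_rear: Round flat metal tin, white lid, 46 mm diameter, 24 high, about 60 g, flat in the tray nearer its rear end. Origin: centre of underside, z up. Queued behind the other tin it is about 92 mm behind the lip point, along the tray. The tray inside is 200 x 56 mm, floor flush with the lip's top, polished (tins slide above 0.13 to 0.2 rad); sides 34 mm high, 12 over the last 83 mm by the lip.
- tin_front: The same kind of tin (46 mm diameter, 24 high), nearer the middle of the tray. Origin: centre of underside, z up. Against the end wall it is 46 mm behind the lip point, along the tray.
- square_tray (a joint): Tilt (rad) of the other, identical tray, holding two square tins (44 x 44 x 24 mm), to be left alone: 0 = level as at the start, positive = its pick-up end down. It stands to the left or right of the first tray, pivots at least 0.32 m apart. Both trays' pick-up ends point away from the robot, within 0.5 rad.
There are look-alikes about, which are no part of the job. Leave any turquoise look-alike of the tin_rear alone. What is shaped like the tin_front but yellow is not meant.

How it is judged:
At the end, for the whole second after the job is handed in: The round tins' tray is left tipped pick-up end down (lip point below 78 mm), both tins at rest flat in it, the front one within 15 mm of the end wall, the rear one within 16 mm of its place behind it; the other tray is level within 0.1 rad (height (world z) of pickup_lip below 0.078 m and x of tin_front in the frame of pickup_lip between -0.061 and -0.036 m and x of tin_rear in the frame of pickup_lip between -0.108 and -0.08 m and y of tin_rear in the frame of pickup_lip between -0.015 and 0.015 m and z of tin_rear in the frame of pickup_lip between -0.008 and 0.012 m and y of tin_front in the frame of pickup_lip between -0.015 and 0.015 m and z of tin_front in the frame of pickup_lip between -0.008 and 0.012 m and linear speed of each of tin_rear, tin_front below 0.02 m/s and value of joint square_tray between -0.1 and 0.1 rad); the robot touches nothing.
It fails at once if the robot touches a round tin (contact force between any of the fingers, the arm and tin_rear above 0.5 N or contact force between any of the fingers, the arm and tin_front above 0.5 N).
It fails at once if the tray with the square tins is tipped (value of joint square_tray above 0.12 rad or value of joint square_tray below -0.12 rad).
It also fails if it takes over 32 s, if anything falls off the work surface, if the arm or the gripper's body presses on something with over 40 N, if the wrist force passes 120 N, or if a joint passes its speed limit or range.

## Working session

There is one attempt and no reset: what is moved stays moved. The work goes in short steps, Python scripts to look and compute and a shell command to move; the robot and the scene stay as the last step left them, time stands still between calls to the robot, and variables do not carry over. Pictures are saved under pics/ and viewed, at most 10 in all, crops included, and the job is handed in when it is done.

```bash
mkdir -p pics
cat > h.py <<'E'
import numpy as np,cv2
from workcell import ctrl,cams
def ray(cam,px):
    p=cams.camera_params(cam);K,R,t=[np.array(p[k]) for k in("intrinsics","R","t")]
    d=R.T@np.linalg.inv(K)@np.array([px[0],px[1],1.]);return -R.T@t,d
def at_z(cam,px,z):
    o,d=ray(cam,px);return o+d*(z-o[2])/d[2]
def tri(a,b):
    o,d=ray(*a);p,e=ray(*b);s=np.linalg.lstsq(np.c_[d,-e],p-o,rcond=None)[0]
    return (o+d*s[0]+p+e*s[1])/2, np.linalg.norm(o+d*s[0]-p-e*s[1])
def save(cam,name,crop=None):
    im=cams.capture(cam)[:,:,::-1]
    if crop: x0,y0,x1,y1=crop; im=cv2.resize(im[y0:y1,x0:x1],None,fx=3,fy=3,interpolation=cv2.INTER_CUBIC)
    cv2.imwrite('pics/'+name,im)
E
python3 - <<'E'
from h import *
np.set_printoptions(precision=3,suppress=True)
ims=[cams.capture(c)[:,:,::-1] for c in("top","side")]
for n,i in zip(("top","side"),ims): cv2.imwrite(f'pics/{n}0.png',i)
for c in("top","side"):
  for q in("pickup_lip","tin_rear","tin_front","square_tray"):
    print(c,q,[(np.round(r["centre"]),round(r["conf"],2),at_z(c,r["centre"],.108)) for r in cams.mark_of(c,q)])
o=ctrl.get_obs();print(o["clock"],o["position"],o["ee_rot"])
E
```

```text
top pickup_lip [(array([349., 123.]), 0.63, array([ 0.633, -0.166,  0.108]))]
top tin_rear [(array([395., 222.]), 0.87, array([ 0.448, -0.242,  0.108])), (array([354., 227.]), 0.85, array([ 0.439, -0.168,  0.108]))]
top tin_front [(array([352., 188.]), 0.76, array([ 0.51 , -0.166,  0.108])), (array([402., 172.]), 0.67, array([ 0.54 , -0.26 ,  0.108]))]Traceback (most recent call last):
  File "<stdin>", line 7, in <module>
ValueError: it knows: pickup_lip, tin_front, tin_rear
```

View pics/top0.png

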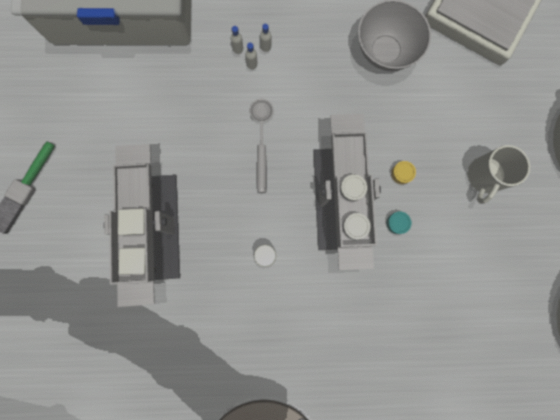

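View pics/side0.png

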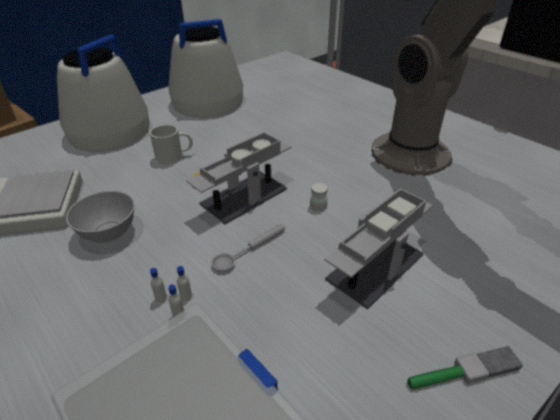

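The pictures show the round tins' tray on the right in the top view: lip at about (348,124), white tins in it at (354,188) and (358,227).

Could be confused:
- The yellow tin at (404,172), turquoise tin at (400,222) and white tin on the bench at (264,256).
- The square tins at (131,221) and (131,261), and the other lip at (132,155).

I choose the tray at the right, with its lip at (348,124).

Run:
```python
from h import *
np.set_printoptions(precision=3,suppress=True)
save("top","crop1.png",(290,90,450,280)); cams.capture("side")
L=[r for r in cams.mark_of("side","pickup_lip")]
T=cams.mark_of("top","pickup_lip")
print([(r["centre"],r["conf"],at_z("side",r["centre"],.108)) for r in L],[(r["centre"],r["conf"],at_z("top",r["centre"],.108)) for r in T])
for a in T:
  for b in L: print(tri(("top",a["centre"]),("side",b["centre"])))
for px in [(334,118),(363,117),(340,270),(374,268),(332,135),(366,135),(340,247),(374,244)]: print(px,at_z("top",px,.108))
o=ctrl.get_obs();print(o["clock"],o["position"],o["ee_rot"],o["finger_gap"])
```

```text
[] [([346.9, 125.2], 0.97, array([ 0.629, -0.161,  0.108])), ([354.4, 226.0], 0.73, array([ 0.441, -0.169,  0.108]))]
(334, 118) [ 0.643 -0.137  0.108]
(363, 117) [ 0.645 -0.192  0.108]
(340, 270) [ 0.363 -0.14   0.108]
(374, 268) [ 0.366 -0.201  0.108]
(332, 135) [ 0.61  -0.133  0.108]
(366, 135) [ 0.61  -0.196  0.108]
(340, 247) [ 0.404 -0.142  0.108]
(374, 244) [ 0.408 -0.203  0.108]
0.45 [0.177 0.651 0.245] [[-0.965  0.263 -0.   ]
 [ 0.263  0.965 -0.   ]
 [-0.    -0.    -1.   ]] 0.08784597301913281
```

View pics/crop1.png

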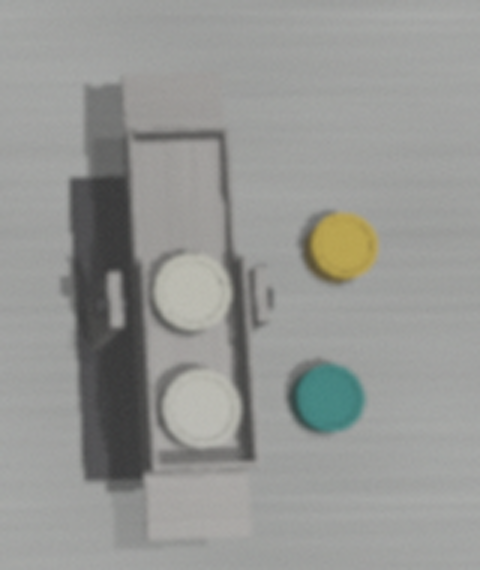

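The crop confirms it: two white round tins in the right-hand tray, lip at about (348,124), with yellow and turquoise look-alikes outside it. I'll move above the lip with the gripper shut and the tips about 0.22 m up.

```bash
python3 -m jog '{"slide":[[-35,-35,0],[-70,-70,0],[-105,-105,0],[-140,-140,0],[-175,-175,0]],"turn":[0,0,0,0,0]}' 0 20
python3 -m jog '{"slide":[[-35,-35,0],[-70,-70,0],[-105,-105,0],[-140,-140,0],[-175,-175,0]],"turn":[0,0,0,0,0]}'
python3 -m jog '{"slide":[[-35,-35,0],[-70,-70,0],[-105,-105,0],[-140,-140,0],[-175,-175,0]],"turn":[0,0,0,0,0]}'
python3 -m jog '{"slide":[[-35,-35,0],[-70,-70,0],[-105,-105,0],[-133,-138,0],[-133,-138,0]],"turn":[-0.1,-0.2,-0.3,-0.33,-0.33]}'
python3 - <<'E'
from h import *
np.set_printoptions(precision=3,suppress=True)
o=ctrl.get_obs();print(o["clock"],o["position"],o["ee_rot"],o["finger_gap"],o["joint_positions"],o["wrist_force"])
cams.capture("side")
L=cams.mark_of("side","pickup_lip")
print([(r["centre"],r["conf"],at_z("side",r["centre"],.108),tri(("top",(347.3,125)),("side",r["centre"]))) for r in L])
E
```

```text
clock: 0.95
position: [0.301, 0.4347, 0.2449]
ee_rot: [[-0.965, 0.263, 0.0], [0.263, 0.965, 0.001], [-0.0, 0.001, -1.0]]
wrist_force: [1.3, 0.2, -0.7]
finger_gap: 0.0513
grip_force: 0.0
clock: 1.45
position: [0.4238, 0.2199, 0.2451]
ee_rot: [[-0.965, 0.263, 0.001], [0.263, 0.965, 0.001], [-0.001, 0.001, -1.0]]
wrist_force: [0.5, -0.8, -0.9]
finger_gap: 0.0113
grip_force: 0.0
clock: 1.95
position: [0.5468, 0.0051, 0.245]
ee_rot: [[-0.965, 0.262, 0.001], [0.262, 0.965, 0.0], [-0.001, 0.001, -1.0]]
wrist_force: [1.1, 0.5, 0.5]
finger_gap: 0.0002
grip_force: 0.0
clock: 2.45
position: [0.6385, -0.169, 0.2447]
ee_rot: [[-0.998, -0.056, 0.001], [-0.056, 0.998, -0.004], [-0.001, -0.005, -1.0]]
wrist_force: [-0.4, -0.4, -0.4]
finger_gap: 0.0004
grip_force: 0.0
2.45 [ 0.639 -0.169  0.245] [[-0.998 -0.056  0.001]
 [-0.056  0.998 -0.004]
 [-0.001 -0.005 -1.   ]] 0.00041711138134425393 [-0.117  0.472  0.393  1.615 -0.193  1.092  1.954] [-0.416 -0.398 -0.396]
[([200.0, 182.3], 0.74, array([ 0.635, -0.161,  0.108]), (array([ 0.632, -0.164,  0.104]), np.float64(0.002752322946435657)))]
```

```bash
python3 -m jog '{"slide":[[0,0,35],[0,0,65],[0,0,85],[0,0,95],[0,0,95]],"turn":[0,0,0,0,0]}'
python3 - <<'E'
from h import *
a=cams.capture("side")[100:240,150:320,::-1];b=cams.capture("top")[70:210,270:440,::-1]
cv2.imwrite('pics/pre.png',cv2.resize(np.hstack([a,b]),(800,330),interpolation=cv2.INTER_CUBIC))
E
```

```text
clock: 3.05
position: [0.6372, -0.1593, 0.1486]
ee_rot: [[-0.998, -0.066, -0.002], [-0.066, 0.998, 0.001], [0.002, 0.001, -1.0]]
wrist_force: [0.5, -0.4, 0.3]
finger_gap: 0.0004
grip_force: 0.0
```

View pics/pre.png

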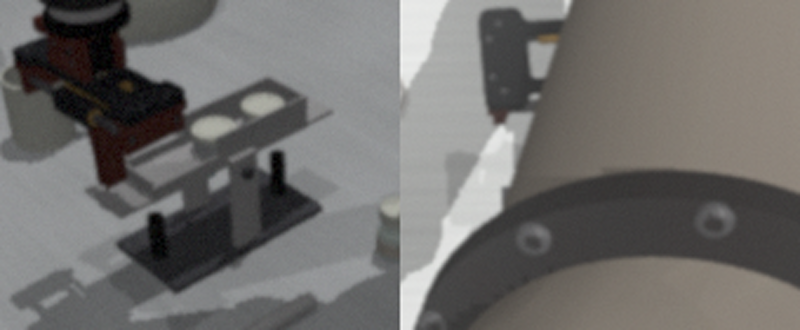

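The left half (side view) shows the shut fingers over the lip, outside the end wall, at crop pixel (110,180). In the right half (top view) the arm hides the lip. Now I'll press slowly.

```bash
python3 -m jog '{"slide":[[0,0,6],[0,0,12],[0,0,17],[0,0,21],[0,0,25]],"turn":[0,0,0,0,0]}'
python3 -m jog '{"slide":[[0,0,4],[0,0,8],[0,0,12],[0,0,16],[0,0,20]],"turn":[0,0,0,0,0]}'
python3 -m jog '{"slide":[[0,0,4],[0,0,8],[0,0,12],[0,0,15],[0,0,18]],"turn":[0,0,0,0,0]}'
```

```text
clock: 3.65
position: [0.6382, -0.1612, 0.1247]
ee_rot: [[-0.998, -0.064, 0.0], [-0.064, 0.998, 0.0], [-0.0, 0.0, -1.0]]
wrist_force: [-0.5, 0.6, 4.7]
finger_gap: 0.0008
grip_force: 2.0
clock: 4.15
position: [0.6376, -0.1614, 0.1042]
ee_rot: [[-0.998, -0.064, -0.001], [-0.064, 0.998, -0.0], [0.001, 0.0, -1.0]]
wrist_force: [-1.5, -0.5, 5.2]
finger_gap: 0.0009
grip_force: 1.9
clock: 4.65
position: [0.6382, -0.1614, 0.0864]
ee_rot: [[-0.998, -0.064, 0.0], [-0.064, 0.998, -0.0], [-0.0, -0.0, -1.0]]
wrist_force: [-0.0, -0.9, 3.4]
finger_gap: 0.0003
grip_force: 1.7
```

```bash
python3 -m jog '{"slide":[[0,0,2],[0,0,4],[0,0,5],[0,0,6],[0,0,6]],"turn":[0,0,0,0,0]}'
python3 -m jog '{"slide":[[0,0,1],[0,0,2],[0,0,3],[0,0,3],[0,0,3]],"turn":[0,0,0,0,0]}'
```

```text
clock: 5.15
position: [0.6381, -0.1612, 0.0806]
ee_rot: [[-0.998, -0.064, 0.0], [-0.064, 0.998, 0.0], [-0.0, 0.0, -1.0]]
wrist_force: [0.1, -0.6, 3.2]
finger_gap: 0.001
grip_force: 1.0
clock: 5.65
position: [0.639, -0.1614, 0.0796]
ee_rot: [[-0.998, -0.064, 0.002], [-0.064, 0.998, 0.0], [-0.002, -0.0, -1.0]]
wrist_force: [-2.9, 1.4, 14.2]
finger_gap: 0.0008
grip_force: 6.0
```

Force has jumped to 14 N, so it is on the stop. I'll lift off and look.

```bash
python3 -m jog '{"slide":[[0,0,-10],[0,0,-30],[0,0,-60],[0,0,-100],[0,0,-145]],"turn":[0,0,0,0,0]}'
python3 -m jog '{"slide":[[0,45,0],[0,90,0],[0,135,0],[0,180,0],[0,225,0]],"turn":[0,0,0,0,0]}'
python3 -m jog '{"slide":[[0,40,0],[0,80,0],[0,120,0],[0,120,0],[0,120,0]],"turn":[0,0,0,0,0]}'
python3 - <<'E'
from h import *
np.set_printoptions(precision=3,suppress=True)
a=cams.capture("side")[100:240,150:320,::-1];b=cams.capture("top")[90:280,290:450,::-1]
cv2.imwrite('pics/post.png',np.hstack([cv2.resize(a,(480,395),interpolation=2),cv2.resize(b,(320,395),interpolation=2)]))
for q in("pickup_lip","tin_front","tin_rear"):
  for c in("top","side"):
    print(q,c,[(r["centre"],round(r["conf"],2),at_z(c,r["centre"],.06 if q[0]=='p' else .079 if 'front' in q else .097)) for r in cams.mark_of(c,q)])
E
```

```text
clock: 6.15
position: [0.6371, -0.1608, 0.2229]
ee_rot: [[-0.998, -0.064, -0.003], [-0.064, 0.998, 0.0], [0.003, 0.001, -1.0]]
wrist_force: [0.8, 0.2, 0.7]
finger_gap: 0.0007
grip_force: 0.0
clock: 6.65
position: [0.623, 0.0652, 0.2226]
ee_rot: [[-0.998, -0.064, -0.0], [-0.064, 0.998, 0.0], [0.0, 0.0, -1.0]]
wrist_force: [0.0, 0.2, -0.1]
finger_gap: 0.0002
grip_force: 0.0
clock: 7.15
position: [0.6154, 0.1842, 0.2222]
ee_rot: [[-0.998, -0.067, -0.001], [-0.067, 0.998, -0.0], [0.001, -0.0, -1.0]]
wrist_force: [-0.3, -0.9, 0.4]
finger_gap: 0.0002
grip_force: 0.0
pickup_lip top [([342.8, 134.9], 0.9, array([ 0.625, -0.162,  0.06 ]))]
pickup_lip side [([204.1, 197.1], 0.94, array([ 0.628, -0.163,  0.06 ]))]
tin_front top [([397.8, 174.1], 0.87, array([ 0.542, -0.261,  0.079])), ([346.1, 154.2], 0.81, array([ 0.581, -0.163,  0.079]))]
tin_front side [([200.4, 181.0], 0.68, array([ 0.611, -0.201,  0.079])), ([216.1, 181.3], 0.63, array([ 0.583, -0.175,  0.079]))]
tin_rear top [([393.8, 223.8], 0.91, array([ 0.445, -0.244,  0.097])), ([350.5, 175.6], 0.62, array([ 0.536, -0.167,  0.097]))]
tin_rear side [([232.6, 171.2], 0.63, array([ 0.542, -0.161,  0.097]))]
```

View pics/post.png

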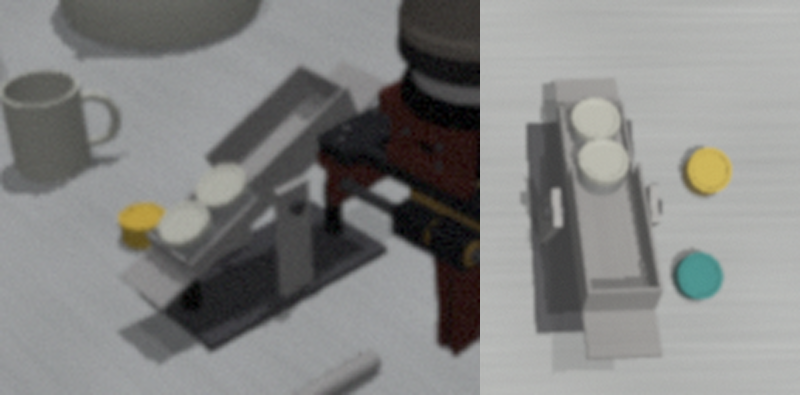

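The picture shows the tray tipped, with the two white tins touching and queued at the end wall: (595,118) and (603,162) in the right half. The lip is at about 60 mm, and the tins lie about 48 and 97 mm behind it. The arm is clear.

```bash
python3 -c "
from workcell import ctrl
print(ctrl.sign_off())"
```

```text
the job is handed in; nothing more can be done
None
```

I pressed the round tins' tray down to its stop and left it tipped, with both tins queued at the pick-up end and the other tray untouched; the job is handed in, and no verdict came back.

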